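# Hold the slide rack over the staining trough

### The job

Lift the slide rack by its black grip up and off the hook of the drip stand, carry it over the two bottles and the beaker without shifting or tipping them, and hold it ready for dipping over the white trough: level, centred, its long side along the trough's long side, about 15 mm above the rim. The rack must not touch the trough, go down into it or be set down anywhere, and the trough stays where it is. Finish still holding the rack there, motionless.

Things in the scene. Friction and masses are not known exactly. Their poses are not given: they have to be found in the camera images.
- rack_grip (a point): Centre of the slide rack's grip: an upright black block with an orange band near its top, 18 x 18 mm, 44 mm high, the highest part of the rack. Take it from above by any two opposite faces. Axes: z up, y along the rack's long side, x across. As it hangs, the hook's valley is 40 mm below this point, the top of its tip 26 mm below: keep fingertips less than 24 mm below.
- rack_foot (a point): Centre of the rack's underside, 122 mm straight below rack_grip (same axes). The rack is a steel wire basket with five glass slides, 48 mm (x) by 84 mm (y) by 30 mm high, with a gabled wire handle in its y-z plane whose peak is 90 mm above the underside and carries the grip. All one rigid loose piece of about 0.16 kg.
- slide_rack: The slide rack as a whole; its origin is the same point as rack_foot.
- hook_seat (a point): Axis of the hook's 8 mm rod in the valley where the rack's handle hangs, 190 mm above the worktop. The hook opens toward this point's -x; its upturned tip ends 27 mm out, its top 14 mm above this point. To unhook: raise the rack straight up 20 to 40 mm (beyond 45 mm the basket strikes the rod from below), move it at least 45 mm along -x, then go anywhere.
- drip_stand: Steel stand with the hook, fixed to the worktop; origin on the worktop straight below hook_seat, same axes. Flat base 12 mm high, from 30 mm in front (-x) to 140 mm behind and 55 mm to each side; post 100 mm behind (+x) the seat, with a clamp, up to 211 mm above the worktop.
- trough_mouth (a point): Centre of the mouth of the white staining trough, level with its rim, 50 mm above the worktop. Axes: z up, y along the long side. Outside 88 mm (x) by 124 mm (y), walls 4 mm, inside 80 x 116 mm; a 9 mm lug at the middle of each short side.
- trough: The open white rectangular trough, 0.7 kg, loose, standing on the worktop; origin at the centre of its underside.
- small_bottle: Clear bottle with blue cap, 42 mm across, 85 mm high, standing between stand and trough; origin at the centre of its underside.
- beaker: Clear beaker, 52 mm across, 70 mm high, standing between stand and trough; origin at the centre of its underside.
- large_bottle: Clear bottle with red cap, 56 mm across, 113 mm high, standing between stand and trough; origin at the centre of its underside.
Things that resemble listed ones, but are neither listed nor needed, are in the scene too. What is shaped like the beaker but brown or turquoise is not meant. Of the things that look like the trough, take the one that is farthest to the robot's right at the start.

How it is judged:
On the way:
1. the rack is lifted off the hook and held by the gripper, clear of the stand (horizontal distance between rack_grip and hook_seat above 0.035 m and contact force between slide_rack and the fingers above 0.5 N and contact force between slide_rack and drip_stand below 0.05 N and height (world z) of rack_foot above 0.08 m), for 0.1 s.
At the end, for the whole second after the job is handed in: Rack gripped and still over the trough: centred within 11 mm along each side, parallel and level within 7 degrees, underside 4 to 30 mm above the rim, touching neither trough nor stand; trough within 15 mm, bottles and beaker within 20 mm of where they stood, upright (x of rack_foot in the frame of trough_mouth between -0.011 and 0.011 m and y of rack_foot in the frame of trough_mouth between -0.011 and 0.011 m and z of rack_foot in the frame of trough_mouth between 0.004 and 0.03 m and angle between the y axis of rack_foot and the y axis of trough_mouth, either way round below 0.12 rad and angle between rack_foot's own z axis and vertical below 0.12 rad and contact force between slide_rack and the fingers above 0.5 N and contact force between slide_rack and trough below 0.05 N and contact force between slide_rack and drip_stand below 0.05 N and linear speed of slide_rack below 0.02 m/s and distance of trough from where it was at the start of the episode below 0.015 m and distance of each of small_bottle, beaker, large_bottle from where it was at the start of the episode below 0.02 m and angle between each of small_bottle, beaker, large_bottle's own z axis and vertical below 0.25 rad); the arm keeps its last pose, push and grip.
It fails at once if the rack touches the trough (contact force between slide_rack and trough above 0.5 N).
It fails at once if the rack is dropped, set down or lowered into the trough (height (world z) of rack_foot below 0.04 m).
It fails at once if the trough is shifted by more than 15 mm (distance of trough from where it was at the start of the episode above 0.015 m).
It fails at once if a bottle or the beaker is shifted by more than 20 mm or tipped (distance of any of small_bottle, beaker, large_bottle from where it was at the start of the episode above 0.02 m or angle between any of small_bottle, beaker, large_bottle's own z axis and vertical above 0.25 rad).
It also fails if it takes over 54 s, if anything falls off the work surface, if the arm or the gripper's body presses on something with over 40 N, if the wrist force passes 120 N, or if a joint passes its speed limit or range.

### The arm

A 7-joint arm with a two-finger parallel gripper is mounted at the origin on a cart in front of the work surface, level with it; the furniture and walls round the work are solid. World frame = base frame: x ahead of the robot, y to its left, z up, the work surface at z = 0. Lengths are in m, angles in rad, forces in N, time in s.
With the tool pointing down it reaches from about 0.35 to 0.9 m from the base axis. Payload 8.1 kg.
Tool frame: the origin (TCP) lies on the centre line of the jaws, within the pads' length; the fingertips stand 19 mm ahead of it and the grasp point (between the pads) is the TCP (arm.tip_reach is the distance from the TCP to the fingertips, in m); z points along the fingers, y is the line along which they close (so a half turn about z gives the same grasp; the last joint's range is limited). The gripper opens to 92 mm and grips with 3 to 60 N. Pads are 19 mm wide; open, the fingers measure 130 mm over their backs; the gripper's body (75 mm by 190 mm) begins 47 mm behind the grasp point.
Start: joints at [1.08, 0.434, 0.025, 1.573, -0.012, 1.134, -0.075], TCP at [0.236, -0.579, 0.246] pointing down, gripper open.
Joint ranges: [-2.62, 2.62], [-0.44, 2.09], [-1.27, 1.32], [0.08, 2.57], [-1.32, 4.46], [0.12, 2], [-2.74, 2.74]. Speed limits (rad/s): [2.22, 2.22, 3.01, 3.01, 3.14, 3.14, 3.14].

### API

Orientations are given as a rotation vector (axis times angle).
In Python, from cell import arm gives the robot as it stands.
- The arm moves only by the tool arm_command, never from a script. Its argument "targets" is a list that holds one entry, the list of rows, each a list of 6 numbers: the shift along the tool's x, y, z in m, then the turn, a rotation vector about the tool's x, y, z in rad. A call has 1 to 10 rows; each row shifts and turns the commanded pose from where the row before left it, along the tool's axes as they then stand; what a row does not reach is not made up. A row lasts 1/8 s, in which the tool goes at most 62.5 mm and 10.7 degrees, less where a joint would pass 70% of its speed; a pose out of reach is approached as far as the arm can. A call with a gripper value outside its range is refused whole. "jaw" is the finger opening in m, from 0 to 0.0918, set as the call begins (left out, the last holds). The fingers move at their own pace and stop on an object; "newtons" is the grip in N (left out, the last holds). Time passes only in rows, so rows that do not move let the fingers close. It gives the time, the measured TCP pose, the force, the opening and the grip force at its end, in the units of the state.
- arm.observe(): the state, without advancing time (a new reading comes with each control period).
- arm.get_image(name): name is "scene" or "top" or "wrist"; returns a dict with "pixels" (384x512x3 uint8, red, green, blue), "z_map" (384x512 float32, m along the optical axis (not along the pixel's ray), 0 where there is no reading), "fx", "fy", "cx", "cy" (pixels), "dist" ([k1, k2, p1, p2, k3] as OpenCV has them; the pictures are not rectified), "xyz" and "rotation" of the camera in the world; the wrist camera has in their place "T_tool_cam" (4x4, takes a point from camera to tool coordinates, whose origin is the TCP and whose axes are the flange's). Camera axes: x right, y down, z forward; pixel columns grow to the right and rows downward; lengths in m; the calibration is good to about 2 mm. A picture is of the moment at which its call begins: read the wrist's pose just before it.
- arm.sign_off(): hands the job in; it is judged then, once.
The state is a dict: "clock": time; "joints": joint angles; "dq": joint speeds; "joint_efforts": joint torques, N m; "position": TCP position; "ee_rot": TCP orientation; "force": force on the tool from outside, world axes, zero at the start; "ft_torque": the same for the moment, N m; "width": opening from 0.0 (shut) to 1.0 (fully open); "gripper_force": force on a finger pad.
Only numpy, scipy, OpenCV 4.12 (cv2) and the standard library are available. Lean on these libraries where they do the work, as an engineer would, in place of code of your own. Each camera call takes 0.05 s, during which the arm holds its last target. There are 200 camera calls.

## Working session

There is one attempt and no reset: what is moved stays moved. The work goes in short steps, Python scripts to look and compute and a tool call to move; the robot and the scene stay as the last step left them, time stands still between calls to the robot, and variables do not carry over. Pictures are saved under pics/ and viewed, at most 10 in all, crops included, and the job is handed in when it is done.

Besides the shell and the picture viewer there is one more tool, called after "Call:" as name(argument=value, ...), one argument or row to a line, values as JSON. arm_command: Moves the arm, as the interface text tells. Its arguments: {"type":"object","properties":{"targets":{"type":"array","items":{"type":"array","items":{"type":"array","items":{"type":"number"}}}},"jaw":{"type":"number"},"newtons":{"type":"number"}},"required":["targets"]}

```bash
mkdir -p pics
cat > h.py <<'E'
import numpy as np, cv2
from cell import arm
from scipy.spatial.transform import Rotation as R
def grab(n):
    s=arm.observe(); im=arm.get_image(n)
    if n=='wrist':
        T=np.eye(4);T[:3,:3]=R.from_rotvec(s['ee_rot']).as_matrix() if np.size(s['ee_rot'])==3 else np.array(s['ee_rot']);T[:3,3]=s['position']
        T=T@np.array(im['T_tool_cam'])
    else:
        T=np.eye(4);r=np.array(im['rotation']);T[:3,:3]=r if r.shape==(3,3) else R.from_rotvec(r).as_matrix();T[:3,3]=im['xyz']
    return im,T
def cloud(im,T):
    h,w=im['z_map'].shape
    u,v=np.meshgrid(np.arange(w),np.arange(h))
    K=np.array([[im['fx'],0,im['cx']],[0,im['fy'],im['cy']],[0,0,1]])
    p=cv2.undistortPoints(np.stack([u,v],-1).reshape(-1,1,2).astype(float),K,np.array(im['dist'],float)).reshape(h,w,2)
    z=im['z_map'][...,None]
    P=np.concatenate([p*z,z],-1)@T[:3,:3].T+T[:3,3]
    P[im['z_map']==0]=np.nan
    return P
E
python3 - <<'E'
from h import *
s=arm.observe();print(s)
a=[]
for n in('scene','top'):
    im,T=grab(n);P=cloud(im,T);np.savez(''+n,P=P,px=im['pixels'],T=T,D=np.array(im['dist'],float),K=np.array([[im['fx'],0,im['cx']],[0,im['fy'],im['cy']],[0,0,1]]))
    print(n,T.round(3).tolist())
    cv2.imwrite(f'pics/{n}0.png',cv2.resize(im['pixels'][...,::-1],(800,600)))
E
```

```text
{'clock': 0.0, 'joints': array([ 1.08036688,  0.43522254,  0.02494625,  1.57407685, -0.01157882,
        1.13398292, -0.07510099]), 'dq': array([ 0.00052959,  0.00049603, -0.00060824,  0.00079023, -0.00037902,
        0.00073066, -0.00117693]), 'joint_efforts': array([-2.48594233e-04, -6.67840791e+01,  9.85185988e-01, -3.14462686e+01,
       -6.05025259e-02,  4.26270033e-02,  1.23828008e-04]), 'position': array([ 0.23614426, -0.57816692,  0.24495274]), 'ee_rot': array([-3.08126945e+00, -6.05047402e-01,  6.94145086e-04]), 'force': array([ 0.15496757, -0.11249591, -0.38151341]), 'ft_torque': array([-0.0098232 ,  0.02673959, -0.00983628]), 'gripper_force': 0.0, 'width': 0.9939754358033513}
scene [[-0.977, 0.184, -0.112, 0.585], [0.215, 0.793, -0.57, 0.551], [-0.016, -0.581, -0.814, 0.896], [0.0, 0.0, 0.0, 1.0]]
top [[-0.024, -0.991, 0.134, 0.3], [-1.0, 0.026, 0.008, 0.012], [-0.012, -0.134, -0.991, 1.56], [0.0, 0.0, 0.0, 1.0]]
```

View pics/scene0.png

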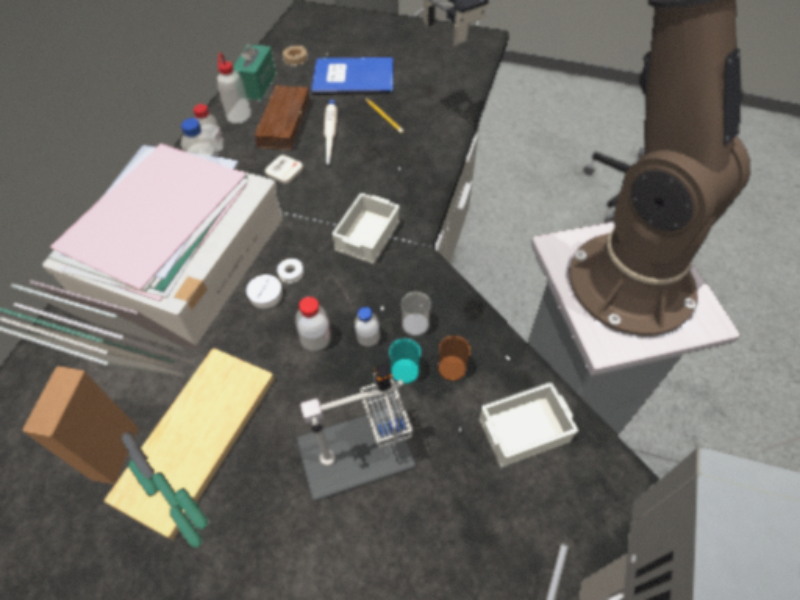

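View pics/top0.png

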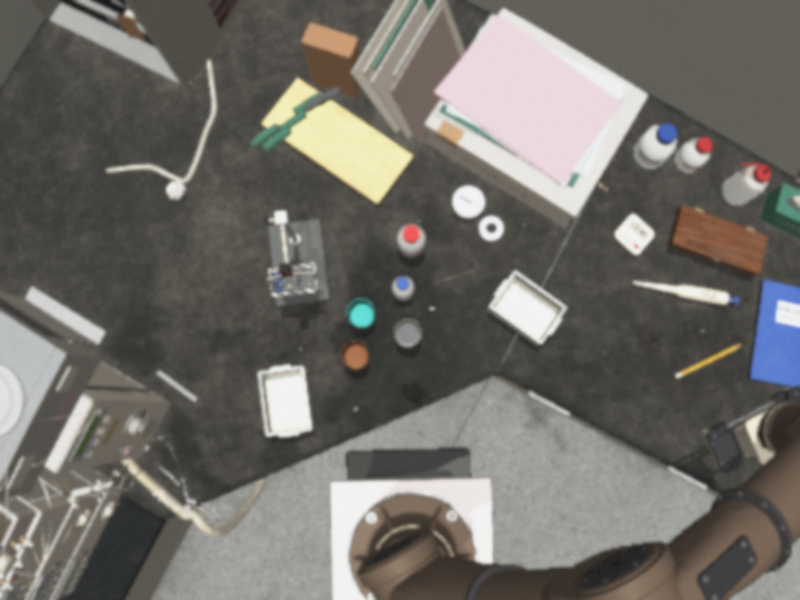

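The scene view shows the rack's grip at about (383,380), hanging on the stand. The wanted trough, on the robot's right, is at (367,227). The bottles are at (313,325) red and (367,327) blue, with the clear beaker at (416,313). In the top view the grip is at (286,270), the trough at (527,307), the red bottle at (411,240), the blue bottle at (403,288) and the beaker at (407,333).

Run:
```python
from h import *
for n,box,gb in(('scene',(325,185,410,270),(370,368,396,392)),('top',(480,262,575,352),(275,258,300,282))):
    d=np.load(n+'.npz');P=d['P'];px=d['px']
    def crop(b): b=(np.array(b)*.64).astype(int);return P[b[1]:b[3],b[0]:b[2]].reshape(-1,3),px[b[1]:b[3],b[0]:b[2]].reshape(-1,3).astype(int)
    q,c=crop(box); m=(q[:,2]>.042)&(q[:,2]<.06)
    r=cv2.minAreaRect(q[m,:2].astype(np.float32)*1000);print(n,'trough',m.sum(),r,cv2.boxPoints(r).round().tolist(),np.median(q[m,2]))
    q,c=crop(gb); m=(q[:,2]>.17)
    print(n,'grip n',m.sum());
    o=np.argsort(-np.nan_to_num(q[:,2]))[:45]
    for i in o[::2]: print(q[i].round(3),c[i],end=';')
    print()
    # objects: max heights
    for nm,b in (('scene',[(295,295,332,352),(352,305,382,347),(400,290,434,335),(388,338,424,384),(435,335,472,380)]),('top',[(395,222,428,260),(388,273,418,302),(390,316,424,350),(345,298,378,330),(340,340,372,372)])):
        if nm!=n: continue
        for bb in b:
            q,c=crop(bb); m=q[:,2]>.03; z=np.nanpercentile(q[:,2],98)
            if m.sum(): print(nm,bb,'zmax',z.round(3),'mean xy',np.nanmean(q[m],0).round(3), 'range',np.nanpercentile(q[m],[3,97],axis=0).round(3)[:,:2].tolist())
    # stand base
    if n=='top':
        q,c=crop((262,215,332,312)); m=(q[:,2]>.007)&(q[:,2]<.02)
        r=cv2.minAreaRect(q[m,:2].astype(np.float32)*1000);print('base',m.sum(),r,cv2.boxPoints(r).round().tolist())
    m=(P[...,2]>.195)&(P[...,2]<.225)&(P[...,0]<.75)&(P[...,0]>.3)&(abs(P[...,1]-.25)<.15)
    vv,uu=np.nonzero(m);print('stand hi',m.sum()); k=max(1,len(vv)//25)
    print([(int(u),int(v),P[v,u].round(3).tolist()) for u,v in list(zip(uu,vv))[::k]])
    b=(np.array((255,200,345,320))*.64).astype(int) if n=='top' else (np.array((290,350,430,510))*.64).astype(int)
    cv2.imwrite(f'pics/crop_{n}.png',cv2.resize(px[b[1]:b[3],b[0]:b[2],::-1],None,fx=5,fy=5,interpolation=2))
```

```text
scene trough 290 ((482.8600158691406, -238.85009765625), (139.37884521484375, 90.72921752929688), 52.86608123779297) [[405.0, -267.0], [477.0, -322.0], [561.0, -211.0], [489.0, -156.0]] 0.0491058433021872
scene grip n 159
[0.534 0.211 0.254] [51 48 51];[0.537 0.217 0.254] [52 49 53];[0.537 0.214 0.254] [53 48 51];[0.539 0.214 0.254] [48 47 48];[0.533 0.213 0.253] [48 48 50];[0.539 0.206 0.253] [50 44 50];[0.538 0.207 0.253] [48 46 51];[0.54  0.208 0.253] [47 44 48];[0.532 0.208 0.252] [49 47 51];[0.538 0.209 0.252] [50 47 52];[0.535 0.214 0.252] [48 46 50];[0.538 0.22  0.252] [69 48 39];[0.529 0.213 0.252] [51 50 53];[0.53  0.217 0.252] [59 49 50];[0.542 0.207 0.252] [52 47 51];[0.535 0.216 0.251] [52 48 53];[0.534 0.211 0.251] [52 50 51];[0.533 0.216 0.251] [50 45 49];[0.527 0.215 0.251] [49 58 56];[0.532 0.209 0.251] [49 45 49];[0.538 0.21  0.251] [51 49 53];[0.532 0.218 0.251] [68 47 39];[0.543 0.216 0.251] [72 58 47];
scene (295, 295, 332, 352) zmax 0.114 mean xy [0.621 0.001 0.079] range [[0.598, -0.023], [0.646, 0.015]]
scene (352, 305, 382, 347) zmax 0.086 mean xy [0.53  0.016
[... 3212 characters left out ...]
9]), (175, 140, [0.638, 0.236, 0.202]), (182, 140, [0.635, 0.215, 0.211]), (176, 141, [0.632, 0.232, 0.214]), (183, 141, [0.633, 0.213, 0.207]), (178, 142, [0.631, 0.227, 0.207]), (177, 143, [0.626, 0.228, 0.216]), (178, 144, [0.627, 0.229, 0.197]), (180, 146, [0.618, 0.221, 0.211]), (182, 148, [0.614, 0.216, 0.204]), (180, 151, [0.607, 0.223, 0.199]), (181, 153, [0.6, 0.22, 0.201]), (181, 156, [0.591, 0.219, 0.205]), (182, 158, [0.586, 0.217, 0.201]), (183, 160, [0.58, 0.214, 0.201]), (183, 163, [0.571, 0.213, 0.205]), (182, 166, [0.564, 0.217, 0.197]), (186, 172, [0.542, 0.203, 0.222]), (185, 176, [0.532, 0.206, 0.216]), (184, 180, [0.524, 0.211, 0.201]), (186, 182, [0.518, 0.205, 0.203])]
```

```bash
cat > plan.py <<'E'
import sys
from h import *
def plan(x,y,z,yaw,n):
    """straight line to tool-down pose, jaw (tool y) axis at world yaw (deg), n rows; printed in tool axes"""
    s=arm.observe();p=np.array(s['position']);M=R.from_rotvec(s['ee_rot'])
    a=np.radians(yaw);c,si=np.cos(a),np.sin(a)
    G=R.from_matrix(np.array([[-si,c,0],[c,si,0],[0,0,-1]]).T)  # cols x,y,z
    if (M.inv()*G).magnitude()>1.7: G=G*R.from_rotvec([0,0,np.pi])
    w=(M.inv()*G).as_rotvec()/n;d=(np.array([x,y,z])-p)/n
    print('rows',n,'step',np.linalg.norm(d).round(4),'turn deg',np.degrees(np.linalg.norm(w)).round(2))
    for i in range(n):
        print([float(v) for v in np.r_[M.inv().apply(d),w].round(4)]);M=M*R.from_rotvec(w)
plan(*map(float,sys.argv[1:5]),int(sys.argv[5]))
E
python3 plan.py .47 -.23 .38 -40 10
```

```text
rows 10 step 0.0441 turn deg 2.78
[0.0348, -0.0234, -0.0135, -0.0001, -0.0, -0.0485]
[0.0359, -0.0217, -0.0135, -0.0001, -0.0, -0.0485]
[0.0369, -0.0199, -0.0135, -0.0001, -0.0, -0.0485]
[0.0378, -0.0181, -0.0135, -0.0001, -0.0, -0.0485]
[0.0387, -0.0163, -0.0135, -0.0001, -0.0, -0.0485]
[0.0394, -0.0144, -0.0135, -0.0001, -0.0, -0.0485]
[0.0401, -0.0124, -0.0135, -0.0001, -0.0, -0.0485]
[0.0406, -0.0105, -0.0135, -0.0001, -0.0, -0.0485]
[0.0411, -0.0085, -0.0135, -0.0001, -0.0, -0.0485]
[0.0414, -0.0065, -0.0135, -0.0001, -0.0, -0.0485]
```

Call:
arm_command(
  targets=[
    [[0.035,-0.023,-0.0135,0,0,-0.0485],[0.036,-0.022,-0.0135,0,0,-0.0485],[0.037,-0.02,-0.0135,0,0,-0.0485],[0.038,-0.018,-0.0135,0,0,-0.0485],[0.039,-0.016,-0.0135,0,0,-0.0485],[0.039,-0.014,-0.0135,0,0,-0.0485],[0.04,-0.012,-0.0135,0,0,-0.0485],[0.041,-0.0105,-0.0135,0,0,-0.0485],[0.041,-0.0085,-0.0135,0,0,-0.0485],[0.041,-0.0065,-0.0135,0,0,-0.0485]],
  ],
  jaw=0.06,
)

```text
clock: 1.35
position: [0.4714, -0.23, 0.3809]
ee_rot: [-2.846, -1.33, 0.001]
force: [0.2, -0.8, 0.1]
width: 0.65
gripper_force: 0.0
```

Call:
arm_command(
  targets=[
    [[0,0,0,0,0,0],[0,0,0,0,0,0],[0,0,0,0,0,0]],
  ],
)

```text
clock: 1.72
position: [0.4702, -0.2324, 0.3802]
ee_rot: [-2.848, -1.324, 0.002]
force: [0.1, 0.6, -0.0]
width: 0.655
gripper_force: 0.0
```

```bash
python3 - <<'E'
from h import *
s=arm.observe();print(s['position'],s['ee_rot'],abs(s['dq']).max())
im,T=grab('wrist');P=cloud(im,T)
m=(P[...,2]>.042)&(P[...,2]<.058)&(np.hypot(P[...,0]-.485,P[...,1]+.237)<.12)
r=cv2.minAreaRect(P[m][:,:2].astype(np.float32)*1000);print(m.sum(),r,cv2.boxPoints(r).round().tolist(),np.median(P[m][:,2]))
cv2.imwrite('pics/w1.png',im['pixels'][...,::-1])
E
python3 plan.py .53 .205 .33 5 14
```

```text
[ 0.47017051 -0.2324024   0.38019436] [-2.84835580e+00 -1.32435078e+00  1.73258487e-03] 0.003989687198272142
1035 ((483.324951171875, -237.3660125732422), (136.1828155517578, 90.57435607910156), 52.518550872802734) [[406.0, -264.0], [478.0, -319.0], [561.0, -211.0], [489.0, -156.0]] 0.0497222830416843
rows 14 step 0.0317 turn deg 3.22
[0.0266, -0.0169, 0.0036, -0.0001, 0.0, -0.0563]
[0.0275, -0.0153, 0.0036, -0.0001, 0.0, -0.0563]
[0.0284, -0.0138, 0.0036, -0.0001, 0.0, -0.0563]
[0.0291, -0.0122, 0.0036, -0.0001, 0.0, -0.0563]
[0.0297, -0.0105, 0.0036, -0.0001, 0.0, -0.0563]
[0.0303, -0.0088, 0.0036, -0.0001, 0.0, -0.0563]
[0.0307, -0.0071, 0.0036, -0.0001, 0.0, -0.0563]
[0.0311, -0.0054, 0.0036, -0.0001, 0.0, -0.0563]
[0.0313, -0.0036, 0.0036, -0.0001, 0.0, -0.0563]
[0.0315, -0.0018, 0.0036, -0.0001, 0.0, -0.0563]
[0.0315, -0.0001, 0.0036, -0.0001, 0.0, -0.0563]
[0.0315, 0.0017, 0.0036, -0.0001, 0.0, -0.0563]
[0.0313, 0.0035, 0.0036, -0.0001, 0.0, -0.0563]
[0.0311, 0.0052, 0.0036, -0.0001, 0.0, -0.0563]
```

View pics/w1.png

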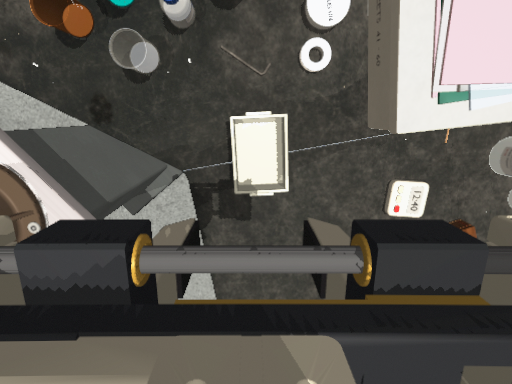

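The wrist view shows the trough at (260,153), with lugs on its short sides. It measures (0.483, -0.237) with its long side at 52.6°, which agrees with the earlier two readings. Next I go to the rack.

Call:
arm_command(
  targets=[
    [[0.0266,-0.017,0.0036,0,0,-0.0563],[0.0275,-0.0155,0.0036,0,0,-0.0563],[0.0284,-0.014,0.0036,0,0,-0.0563],[0.029,-0.012,0.0036,0,0,-0.0563],[0.03,-0.0105,0.0036,0,0,-0.0563],[0.03,-0.009,0.0036,0,0,-0.0563],[0.031,-0.007,0.0036,0,0,-0.0563],[0.031,-0.0055,0.0036,0,0,-0.0563],[0.031,-0.0035,0.0036,0,0,-0.0563],[0.0315,-0.002,0.0036,0,0,-0.0563]],
  ],
)

```text
clock: 3.02
position: [0.512, 0.0839, 0.3446]
ee_rot: [2.362, 2.072, 0.0]
force: [0.4, -0.4, 0.7]
width: 0.651
gripper_force: 0.0
```

Call:
arm_command(
  targets=[
    [[0.0315,0,0.0036,0,0,-0.0563],[0.0315,0.0017,0.0036,0,0,-0.0563],[0.031,0.0035,0.0036,0,0,-0.0563],[0.031,0.005,0.0036,0,0,-0.0563],[0,0,0,0,0,0],[0,0,0,0,0,0],[0,0,0,0,0,0]],
  ],
)

```text
clock: 3.9
position: [0.5289, 0.2052, 0.3304]
ee_rot: [2.12, 2.318, -0.0]
force: [-1.2, -0.2, 1.1]
width: 0.653
gripper_force: 0.0
```

```bash
python3 - <<'E'
from h import *
s=arm.observe();print(s['position'],s['ee_rot'])
im,T=grab('wrist');P=cloud(im,T);np.savez('w2',P=P)
m=(P[...,2]>.238)&(P[...,2]<.262)&(np.hypot(P[...,0]-.537,P[...,1]-.211)<.03)
if m.sum():
    r=cv2.minAreaRect(P[m][:,:2].astype(np.float32)*1000);print(m.sum(),r,P[m].mean(0),P[m][:,2].max())
m=(P[...,2]>.185)&(P[...,2]<.215)&(np.hypot(P[...,0]-.58,P[...,1]-.214)<.04)
q=P[m][:,:2]
if len(q)>5: print('rod',len(q),cv2.fitLine(q.astype(np.float32),1,0,.01,.01).ravel(),q.min(0),q.max(0))
cv2.imwrite('pics/w2.png',im['pixels'][...,::-1])
E
python3 plan.py .537 .211 .28 5 4
```

```text
[0.52894187 0.20520607 0.33043061] [ 2.11996627e+00  2.31768515e+00 -3.19568569e-04]
570 ((536.3267211914062, 211.36651611328125), (18.172271728515625, 18.086566925048828), 8.122390747070312) [0.53609609 0.21281816 0.25087473] 0.25467305974835885
rod 660 [0.9939481  0.1098509  0.5754216  0.21670279] [0.54104637 0.20957927] [0.61948501 0.22397337]
rows 4 step 0.0129 turn deg 0.02
[0.0013, 0.0021, 0.0126, 0.0001, 0.0001, 0.0004]
[0.0013, 0.0021, 0.0126, 0.0001, 0.0001, 0.0004]
[0.0013, 0.0021, 0.0126, 0.0001, 0.0001, 0.0004]
[0.0013, 0.0021, 0.0126, 0.0001, 0.0001, 0.0004]
```

View pics/w2.png

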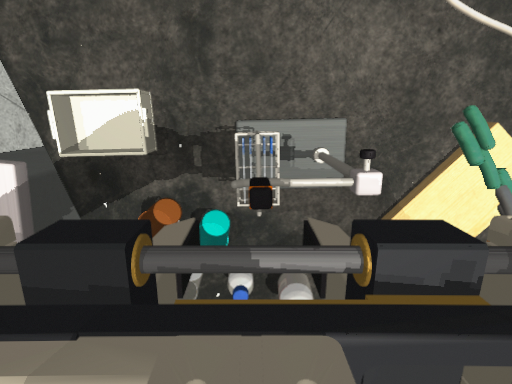

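The wrist view shows the grip's black top at (261,193), with the rod running right to the clamp at (368,181). The grip measures 18.2 x 18.1 mm at (0.536, 0.211), with the rod at 6.3° yaw. I'll descend.

```bash
python3 plan.py .5363 .2115 .231 6.5 8
```

```text
rows 8 step 0.0125 turn deg 0.18
[0.0007, 0.001, 0.0124, 0.0, 0.0001, -0.0031]
[0.0007, 0.001, 0.0124, 0.0, 0.0001, -0.0031]
[0.0007, 0.001, 0.0124, 0.0, 0.0001, -0.0031]
[0.0007, 0.001, 0.0124, 0.0, 0.0001, -0.0031]
[0.0007, 0.001, 0.0124, 0.0, 0.0001, -0.0031]
[0.0007, 0.001, 0.0124, 0.0, 0.0001, -0.0031]
[0.0007, 0.001, 0.0124, 0.0, 0.0001, -0.0031]
[0.0007, 0.001, 0.0124, 0.0, 0.0001, -0.0031]
```

Call:
arm_command(
  targets=[
    [[0.003,0.004,0.005,0,0,-0.0125],[0.003,0.004,0.01,0,0,-0.0125],[0,0,0.015,0,0,0],[0,0,0.015,0,0,0],[0,0,0.015,0,0,0],[0,0,0.015,0,0,0],[0,0,0.015,0,0,0],[0,0,0.009,0,0,0],[0,0,0,0,0,0],[0,0,0,0,0,0]],
  ],
  jaw=0.05,
)

```text
clock: 5.2
position: [0.5366, 0.2129, 0.2318]
ee_rot: [2.09, 2.345, 0.001]
force: [-0.3, -0.3, -0.7]
width: 0.547
gripper_force: 0.0
```

Call:
arm_command(
  targets=[
    [[0,0,0,0,0,0],[0,0,0,0,0,0],[0,0,0,0,0,0],[0,0,0,0,0,0],[0,0,0,0,0,0],[0,0,0,0,0,0],[0,0,0,0,0,0],[0,0,0,0,0,0]],
  ],
  jaw=0.0,
  newtons=25,
)

```text
clock: 6.2
position: [0.5362, 0.2126, 0.2314]
ee_rot: [-2.09, -2.346, 0.0]
force: [-2.2, -0.8, 3.0]
width: 0.193
gripper_force: 25.0
```

Call:
arm_command(
  targets=[
    [[0,0,-0.005,0,0,0],[0,0,-0.008,0,0,0],[0,0,-0.008,0,0,0],[0,0,-0.007,0,0,0],[0,0,-0.002,0,0,0],[0,0,0,0,0,0],[0,0,0,0,0,0]],
  ],
)

```text
clock: 7.08
position: [0.5362, 0.2125, 0.261]
ee_rot: [-2.09, -2.345, 0.001]
force: [0.0, -0.5, -2.0]
width: 0.195
gripper_force: 25.0
```

Run:
```python
from h import *
s=arm.observe();print(s['position'],s['force'],s['width'])
im,T=grab('scene');P=cloud(im,T)
m=(P[...,2]>.27)&(P[...,2]<.29)&(np.hypot(P[...,0]-.537,P[...,1]-.211)<.015)
cv2.imwrite('pics/s2.png',cv2.resize(im['pixels'][200:340,160:300,::-1],None,fx=4,fy=4))
```

```text
[0.53619392 0.21248017 0.26102659] [ 0.04201004 -0.48541623 -1.97167843] 0.19474719684164962
```

View pics/s2.png

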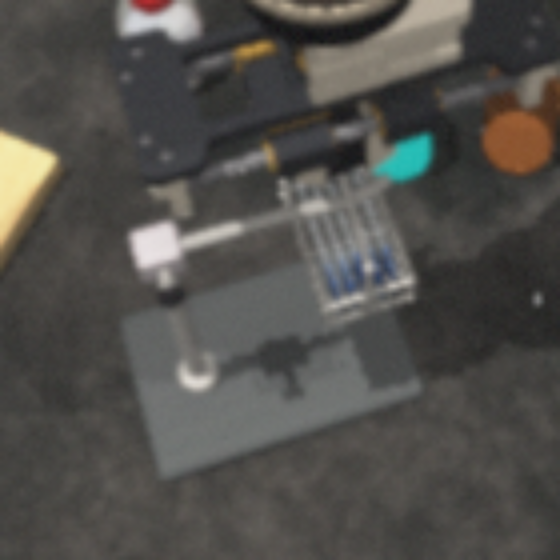

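The rack hangs free, basket at (350,250) in the crop with the rod inside the handle opening, and the wrist force of 2.0 N roughly matches its weight. Now I move it out along the stand's -x.

Call:
arm_command(
  targets=[
    [[0,-0.008,0,0,0,0],[0,-0.014,0,0,0,0],[0,-0.016,0,0,0,0],[0,-0.016,0,0,0,0],[0,-0.008,0,0,0,0],[0,0,-0.01,0,0,0],[0,0,-0.015,0,0,0],[0,0,-0.015,0,0,0],[0,0,-0.005,0,0,0],[0,0,0,0,0,0]],
  ],
)

```text
clock: 8.38
position: [0.475, 0.2056, 0.3067]
ee_rot: [2.09, 2.345, 0.001]
force: [0.2, 0.5, -1.8]
width: 0.196
gripper_force: 25.0
```

```bash
python3 plan.py .4835 -.2372 .305 -36.5 20
```

```text
rows 20 step 0.0221 turn deg 2.15
[-0.022, -0.0021, 0.0001, 0.0, -0.0, 0.0376]
[-0.0221, -0.0013, 0.0001, 0.0, -0.0, 0.0376]
[-0.0221, -0.0005, 0.0001, 0.0, -0.0, 0.0376]
[-0.0221, 0.0004, 0.0001, 0.0, -0.0, 0.0376]
[-0.0221, 0.0012, 0.0001, 0.0, -0.0, 0.0376]
[-0.0221, 0.002, 0.0001, 0.0, -0.0, 0.0376]
[-0.022, 0.0029, 0.0001, 0.0, -0.0, 0.0376]
[-0.0218, 0.0037, 0.0001, 0.0, -0.0, 0.0376]
[-0.0217, 0.0045, 0.0001, 0.0, -0.0, 0.0376]
[-0.0215, 0.0053, 0.0001, 0.0, -0.0, 0.0376]
[-0.0213, 0.0061, 0.0001, 0.0, -0.0, 0.0376]
[-0.021, 0.0069, 0.0001, 0.0, -0.0, 0.0376]
[-0.0208, 0.0077, 0.0001, 0.0, -0.0, 0.0376]
[-0.0205, 0.0085, 0.0001, 0.0, -0.0, 0.0376]
[-0.0201, 0.0092, 0.0001, 0.0, -0.0, 0.0376]
[-0.0198, 0.01, 0.0001, 0.0, -0.0, 0.0376]
[-0.0194, 0.0107, 0.0001, 0.0, -0.0, 0.0376]
[-0.019, 0.0115, 0.0001, 0.0, -0.0, 0.0376]
[-0.0185, 0.0122, 0.0001, 0.0, -0.0, 0.0376]
[-0.018, 0.0128, 0.0001, 0.0, -0.0, 0.0376]
```

Call:
arm_command(
  targets=[
    [[-0.022,-0.002,0,0,0,0.038],[-0.022,-0.0013,0,0,0,0.038],[-0.022,-0.0005,0,0,0,0.038],[-0.022,0.0004,0,0,0,0.038],[-0.022,0.0012,0,0,0,0.038],[-0.022,0.002,0,0,0,0.038],[-0.022,0.003,0,0,0,0.038],[-0.022,0.0037,0,0,0,0.038],[-0.022,0.0045,0,0,0,0.038],[-0.0215,0.0053,0,0,0,0.038]],
  ],
)

```text
clock: 9.62
position: [0.4787, -0.0173, 0.3063]
ee_rot: [2.498, 1.905, 0.0]
force: [0.0, -0.4, -1.9]
width: 0.199
gripper_force: 25.0
```

Call:
arm_command(
  targets=[
    [[-0.0215,0.006,0,0,0,0.038],[-0.021,0.007,0,0,0,0.038],[-0.021,0.0077,0,0,0,0.038],[-0.0205,0.0085,0,0,0,0.038],[-0.02,0.009,0,0,0,0.038],[-0.02,0.01,0,0,0,0.038],[-0.0195,0.0107,0,0,0,0.038],[-0.019,0.0115,0,0,0,0.038],[-0.0185,0.012,0,0,0,0.038],[-0.018,0.013,0,0,0,0.038]],
  ],
)

```text
clock: 10.88
position: [0.4812, -0.2393, 0.3063]
ee_rot: [2.813, 1.399, 0.0]
force: [0.8, -0.0, -0.9]
width: 0.197
gripper_force: 25.0
```

Call:
arm_command(
  targets=[
    [[0,0,0,0,0,0],[0,0,0,0,0,0],[0,0,0,0,0,0],[0,0,0,0,0,0]],
  ],
)

```text
clock: 11.38
position: [0.4813, -0.2372, 0.3064]
ee_rot: [-2.81, -1.405, -0.0]
force: [0.3, 0.2, -1.1]
width: 0.198
gripper_force: 25.0
```

```bash
python3 plan.py .4835 -.2372 .235 -37.4 6
python3 - <<'E'
from h import *
for n in('scene','wrist'):
    im,T=grab(n);P=cloud(im,T)
    m=(P[...,2]>.155)&(P[...,2]<.225)&(np.hypot(P[...,0]-.484,P[...,1]+.237)<.07)
    if m.sum()>5: print(n,m.sum(),cv2.minAreaRect(P[m][:,:2].astype(np.float32)*1000),np.percentile(P[m][:,2],[1,10,50]))
    cv2.imwrite(f'pics/{n}3.png',im['pixels'][...,::-1] if n=='wrist' else cv2.resize(im['pixels'][80:230,170:310,::-1],None,fx=4,fy=4))
E
```

```text
rows 6 step 0.0119 turn deg 0.09
[0.0002, 0.0003, 0.0119, 0.0, -0.0, 0.0015]
[0.0002, 0.0003, 0.0119, 0.0, -0.0, 0.0015]
[0.0002, 0.0003, 0.0119, 0.0, -0.0, 0.0015]
[0.0002, 0.0003, 0.0119, 0.0, -0.0, 0.0015]
[0.0002, 0.0003, 0.0119, 0.0, -0.0, 0.0015]
[0.0002, 0.0003, 0.0119, 0.0, -0.0, 0.0015]
scene 454 ((479.7381591796875, -238.37765502929688), (89.91271209716797, 52.25398635864258), 52.56072235107422) [0.18508322 0.18822895 0.20613338]
wrist 2188 ((484.97064208984375, -231.97979736328125), (73.37920379638672, 50.87982177734375), 53.26273727416992) [0.184886   0.18589881 0.20764112]
```

View pics/scene3.png

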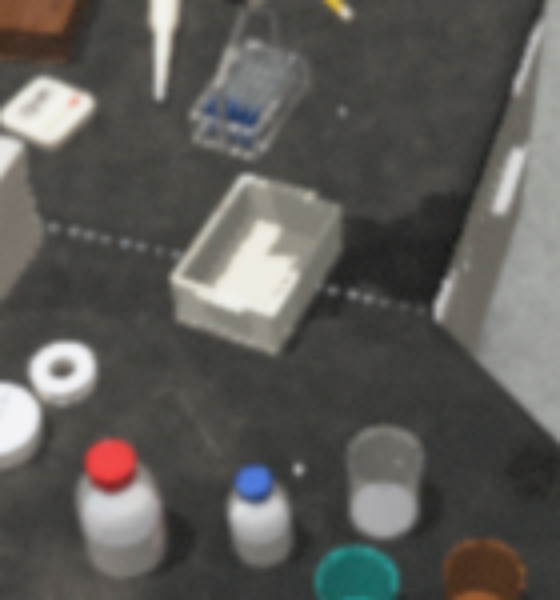

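View pics/wrist3.png

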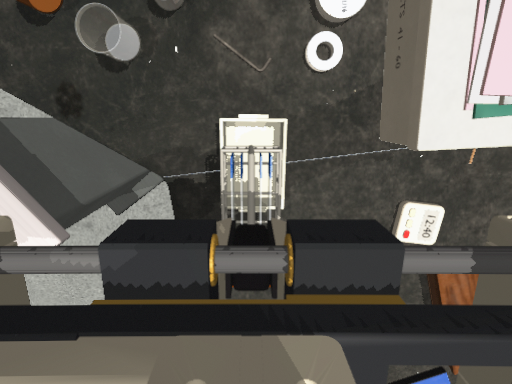

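Both views show the rack level and parallel to the trough (52.6–53.3°), about 2–3 mm off in x. The bottles and beaker stand where they were, and the foot is at z≈0.185. I'll lower it by 0.119.

Call:
arm_command(
  targets=[
    [[0.0009,0.0012,0.008,0,0,0],[0.0008,0.0011,0.014,0,0,0],[0,0,0.016,0,0,0],[0,0,0.016,0,0,0],[0,0,0.016,0,0,0],[0,0,0.016,0,0,0],[0,0,0.014,0,0,0],[0,0,0.01,0,0,0],[0,0,0.006,0,0,0],[0,0,0.002,0,0,0]],
  ],
)

```text
clock: 12.72
position: [0.4841, -0.2379, 0.1882]
ee_rot: [2.811, 1.403, 0.0]
force: [0.2, -0.0, -1.8]
width: 0.192
gripper_force: 25.0
```

Call:
arm_command(
  targets=[
    [[0,0,0,0,0,0],[0,0,0,0,0,0],[0,0,0,0,0,0],[0,0,0,0,0,0]],
  ],
)

```text
clock: 13.22
position: [0.4841, -0.2379, 0.1885]
ee_rot: [2.811, 1.403, 0.0]
force: [0.0, 0.8, -2.2]
width: 0.195
gripper_force: 25.0
```

Run:
```python
from h import *
s=arm.observe();print(s['position'],s['force'],s['gripper_force'],abs(s['dq']).max())
im,T=grab('scene');P=cloud(im,T);near=np.hypot(P[...,0]-.484,P[...,1]+.237)<.085
for lo,hi in((.0605,.105),(.042,.055)):
    m=(P[...,2]>lo)&(P[...,2]<hi)&near
    print(m.sum(),cv2.minAreaRect(P[m][:,:2].astype(np.float32)*1000),np.percentile(P[m][:,2],[1,5,50]))
cv2.imwrite('pics/s4.png',cv2.resize(im['pixels'][80:230,170:310,::-1],None,fx=4,fy=4))
```

```text
[ 0.48407144 -0.2378834   0.18848336] [ 0.03048841  0.7818568  -2.19048276] 24.99337524175644 0.0038217113485052487
392 ((483.1770324707031, -238.82728576660156), (90.73638153076172, 53.00283432006836), 52.469871520996094) [0.06651193 0.0685176  0.08874008]
203 ((482.2964782714844, -239.12936401367188), (139.90797424316406, 90.27860260009766), 52.26258850097656) [0.04213666 0.04360404 0.04946616]
```

View pics/s4.png

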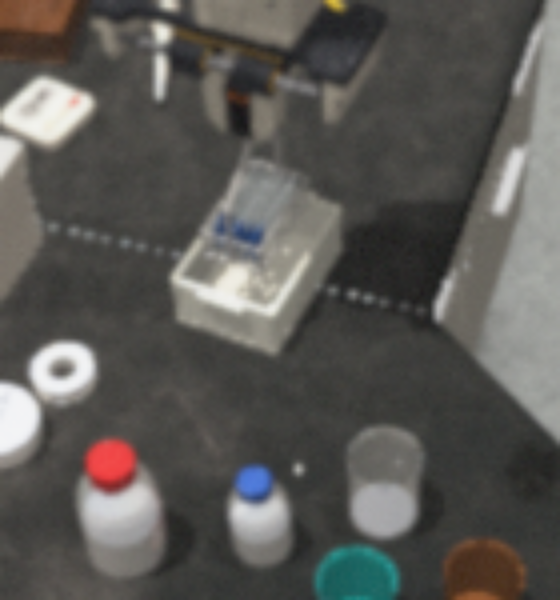

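The rack is held over the trough at (250,225) in the crop. It is centred to about 1 mm, parallel to within 0.3°, with the underside about 16 mm above the rim, and the arm is still. Nothing else has moved, so I'll hand it in.

```bash
python3 -c "
from cell import arm
print(arm.sign_off())"
```

```text
the job is handed in; nothing more can be done
None
```

The job is handed in with the arm still holding the rack motionless over the white trough: by the last camera measurement it was centred to about 1 mm, parallel to within 0.3°, and about 16 mm above the rim, with the trough, bottles and beaker not visibly moved; the sign-off gave no verdict.

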